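Snap the retaining clip onto the cake-turntable spindle

ROBOT

A 7-joint arm with a two-finger parallel gripper is mounted at the origin on the work surface; the furniture and walls round the work are solid. World frame = base frame: x ahead of the robot, y to its left, z up, the work surface at z = 0. Lengths are in mm, angles in rad, forces in N, time in s.
With the tool pointing down it reaches from about 400 to 875 mm from the base axis. Payload 4.4 kg.
Tool frame: the origin (TCP) lies between the finger pads; the fingertips stand 11 mm ahead of it and the grasp point (between the pads) lies 8 mm behind it; y points along the fingers, x is the direction in which the jaws open and shut, and the axes are right-handed (so a half turn about y gives the same grasp; the last joint's range is limited). The gripper opens to 85 mm and grips with 20 to 120 N. Pads are 22 mm wide; open, the fingers measure 114 mm over their backs; the gripper's body (76 mm by 85 mm) begins 54 mm behind the grasp point. The pads swing forward as they close: fully open they stand 13 mm farther back than shut.
Start: joints at [-1.269, 0.628, 0.038, 1.517, -0.027, 0.996, -0.02], TCP at [233.694, 606.552, 242.313] pointing down, gripper open.
Joint ranges: [-3.06, 3.06], [-0.37, 2.12], [-1.25, 1.32], [0.18, 2.47], [-1.1, 4.24], [0.23, 1.98], [-2.94, 2.94]. Speed limits (rad/s): [2.57, 2.57, 3.14, 3.14, 3.14, 3.14, 3.14].

INTERFACE

Orientations are given as [roll, pitch, yaw] about the fixed x, y, z axes, in that order (R = Rz(yaw) Ry(pitch) Rx(roll)).
In Python, from cell import * gives the robot as it stands.
- The arm moves only by the shell command python3 -m jog 'ROWS'. ROWS is JSON, a list of rows, each an object of numbers: "x", "y", "z": the shift along the tool's x, y, z in mm; "ax", "ay", "az": the turn, a rotation vector about the tool's x, y, z in rad; "grip": the finger opening in mm, from 0 to 85.4. In form: [{"x": .., "y": .., "z": .., "ax": .., "ay": .., "az": .., "grip": ..}, ...]. A call has 1 to 5 rows; each row is the pose to reach, as a shift and turn from the pose commanded when the call began, along the tool's axes at that moment; what a row does not reach only later rows make up. A row lasts 1/10 s, in which the tool goes at most 50 mm and 8.59 degrees, less where a joint would pass 70% of its speed; a pose out of reach is approached as far as the arm can. A call with a gripper value outside its range is refused whole. The fingers move at their own pace and stop on an object; the grip force is fixed at half the most. Time passes only in rows, so rows that repeat a pose let the fingers close. It gives the time, the measured TCP pose, the force and the opening at its end, in the units of the state.
- read_state(): the state, without advancing time (a new reading comes with each control period).
- get_image(name): name is "scene" or "top" or "wrist"; returns a dict with "color" (480x640x3 uint8, red, green, blue), "vfov" (degrees; the focal length in pixels is half the picture's height over the tangent of half this angle, whatever the lens; pixels are square), "cx", "cy" (the principal point, pixels), "k1" (the pictures are not rectified: a ray, as slopes to the right and down, at radius r is drawn at 1 + k1 r^2 times it, then the intrinsics apply), "camera_from_world" (4x4, takes a point from world to camera coordinates). Camera axes: x right, y down, z forward; pixel columns grow to the right and rows downward; lengths in mm; the calibration is good to about 2 mm. A picture is of the moment at which its call begins. There is no depth.
- finish_job(): hands the job in, once; it reports no verdict.
The state is a dict: "clock": time; "qpos": joint angles; "qd": joint speeds; "tau": joint torques, N m; "eef_pos": TCP position; "tool_rot": TCP orientation; "force": force on the tool from outside, world axes, zero at the start; "torque": the same for the moment, N m; "width": finger opening in mm.
Only numpy, scipy, OpenCV 4.12 (cv2) and the standard library are available. Lean on these libraries where they do the work, as an engineer would, in place of code of your own. Each camera call takes 0.05 s, during which the arm holds its last target.

TASK

The blue split clip that keeps the drive plate on the cake-turntable drive lies loose on the plate. Pick up the fork tool from the cutting board, catch the clip's tail in the fork and push the clip sideways onto the groove of the spindle until it snaps fully home, without the gripper or arm ever touching the clip. Then lay the tool down flat on the cutting board again and let go.

Things in the scene. Friction and masses are not known exactly. Their poses are not given: they have to be found in the camera images.
- fork_grip (a point): Fork tool, 164 mm long: black handle, flat steel fork; 0.16 kg. Point: centre of the handle's waist, 18 mm above the tool's underside; x axis along the tool to the fork's open end, z up. Waist 20 mm wide, 5 to 31 mm above the underside, 44 mm long, between 28 mm wide swells that stop the fingers slipping along it (the rear swell ends 52 mm behind the point).
- fork_slot (a point): Middle of the fork's slot bottom, 92 mm ahead of fork_grip and 3 mm above the tool's underside; axes as fork_grip. The fork is 6 mm thick, level with the underside, 56 mm wide. The slot has a flat bottom, is 38 mm wide and 16 mm deep and opens to about 44 mm at the prong ends.
- board: Yellow cutting board, 280 x 400 mm, 11 mm thick, does not move. Origin at the centre of its underside; x along the 280 mm side, y along the 400 mm side, z up. The tool starts on it.
- clip_bore (a point): Blue plastic split clip lying flat on the drive plate, 60 mm wide, 64 mm long, 10 mm thick, 0.08 kg. Point: centre of its round bore (32 mm across), 5 mm above its underside; x axis points out through the open mouth, z up. The lips reach 18 mm ahead of the point, 21 mm apart. Low friction.
- clip_tail (a point): Middle of the flat, square end of the clip's tail, 46 mm behind clip_bore, 5 mm above the underside; axes as clip_bore. The tail is straight, 32 mm wide and 17 mm long; further ahead the clip is wider.
- clip_left (a joint): Spread of the clip's sprung left arm, rad: 0 closed, about 0.17 as the lips ride over the groove; then it closes again behind the spindle. The lips meet the groove when clip_bore is about 27 mm short of the axis; the push peaks at about 8 to 15 N, and from about 13 mm short the clip snaps on by itself.
- clip_right (a joint): Spread of the clip's right arm, rad; as clip_left.
- spindle_groove (a point): Turntable drive, fixed: round aluminium plate, 230 mm across, top 65 mm above the worktop, with an upright steel spindle (head 40 mm across, top 33 mm above the plate). Under the head is the groove, 30 mm across, from the plate's top to 12.5 mm above it. Point: on the axis, 5 mm above the plate; clip_bore lies here when home. Nothing turns. A control box is fixed to the far side.

How it is judged (in metres and radians):
On the way, in this order (a step that is already met when the one before it is completed fails the run):
1. the fork tool is picked up off the board (height (world z) of fork_grip above 0.055 m), for 0.1 s.
2. the clip is snapped home: its bore is centred on the spindle within 3 mm, flat in the groove, both arms closed behind the spindle (horizontal distance between clip_bore and spindle_groove below 0.003 m and distance between clip_bore and spindle_groove below 0.0045 m and angle between clip_bore's own z axis and vertical below 0.08 rad and value of joint each of clip_left, clip_right below 0.06 rad), for 0.2 s.
At the end, for the whole second after the job is handed in: The clip is home in the groove: bore within 3 mm of the spindle axis, flat within 0.08 rad, arms closed to under 0.06 rad. The fork tool lies flat (within 0.1 rad), right way up, on the cutting board, the middle of its handle over the board, released and still (all of step 2 and angle between fork_grip's own z axis and vertical below 0.1 rad and height (world z) of fork_grip between 0.025 and 0.034 m and x of fork_grip in the frame of board between -0.14 and 0.14 m and y of fork_grip in the frame of board between -0.2 and 0.2 m and velocity of joint each of clip_left, clip_right below 0.2 rad/s); the robot touches nothing.
It fails at once if the gripper or the arm touches the clip (contact force between any of the fingers, the arm and clip above 0.3 N).
It also fails if it takes over 61 s, if anything falls off the work surface, if the arm or the gripper's body presses on something with over 40 N, if the wrist force passes 120 N, or if a joint passes its speed limit or range.

## Working session

There is one attempt and no reset: what is moved stays moved. The work goes in short steps, Python scripts to look and compute and a shell command to move; the robot and the scene stay as the last step left them, time stands still between calls to the robot, and variables do not carry over. Pictures are saved under pics/ and viewed, and the job is handed in when it is done.

```bash
ls; mkdir -p pics; python3 - <<'E'
from cell import *
import cv2,pickle
s=read_state();print(s)
for n in ["scene","top","wrist"]:
    d=get_image(n);cv2.imwrite(f"pics/{n}0.png",d["color"][:,:,::-1]);pickle.dump(d,open(f"pics/{n}0.pkl","wb"))
    print(n,d["vfov"],d["cx"],d["cy"],d["k1"],d["camera_from_world"].tolist() if hasattr(d["camera_from_world"],'tolist') else d["camera_from_world"])
E
```

```text
pics
{'clock': 0.0, 'qpos': array([-1.26882203,  0.62935127,  0.03845485,  1.51834516, -0.02699832,
        0.99630299, -0.02003154]), 'qd': array([ 0.00121452,  0.00025592,  0.00052081, -0.00087772, -0.00151101,
        0.00135335,  0.00015422]), 'tau': array([-6.79161917e-05, -5.63402832e+01,  1.22607294e+00, -1.93452930e+01,
        1.08661762e-02,  1.02984751e-02,  9.53359738e-07]), 'eef_pos': array([233.46682124, 605.98809999, 241.39328348]), 'tool_rot': array([-1.57083016,  0.00188807,  1.20298145]), 'force': array([0.4249456 , 0.6860446 , 0.40449969]), 'torque': array([ 0.05308612,  0.00931831, -0.00564619]), 'width': 85.6980298887379}
scene 53.46100995737719 318.12019953698496 240.4820707649244 -0.007351015268764592 [[0.8482476535918786, -0.5295502275421555, -0.007243941325267246, -504.67646681747647], [-0.30957380225297365, -0.4846928470945526, -0.8180690098848711, 162.46226954606777], [0.4296975437845897, 0.6961676525704334, -0.5750744476848739, 807.4757084647672], [0.0, 0.0, 0.0, 1.0]]
top 45.2963368793802 323.8046503136637 248.3652579092792 0.06437757337319891 [[-0.013073996693783549, -0.9997981423415663, 0.015255988358798813, -118.2417078281309], [-0.982913916300503, 0.01004872317490601, -0.1837913390379468, 543.1082555838392], [0.18360093614483108, -0.017398210623710015, -0.9828468845724824, 1097.1627714049675], [0.0, 0.0, 0.0, 1.0]]
wrist 66.07353929351102 321.82152834993735 238.6812312597933 -0.07355807060499278 [[0.36009642232724054, 0.9329137227087209, -0.00159768860576413, -650.186214361722], [0.9012127634220439, -0.34741645501460633, 0.2590701870734859, -32.66044539101639], [0.24113506935393825, -0.0947301048602996, -0.9658571765850433, 378.48682643284917], [0.0, 0.0, 0.0, 1.0]]
```

View pics/scene0.png

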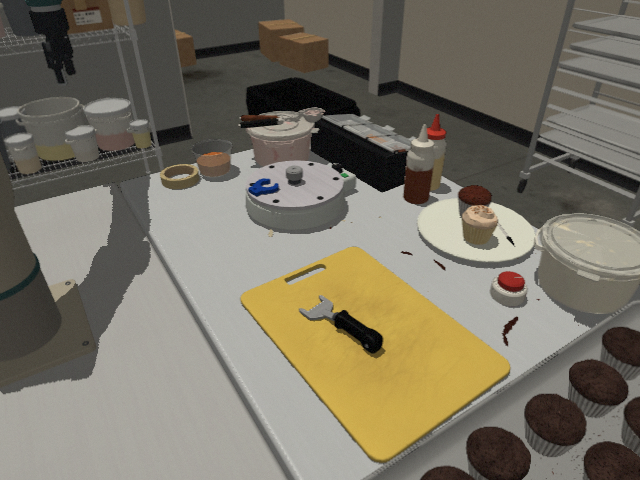

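View pics/top0.png

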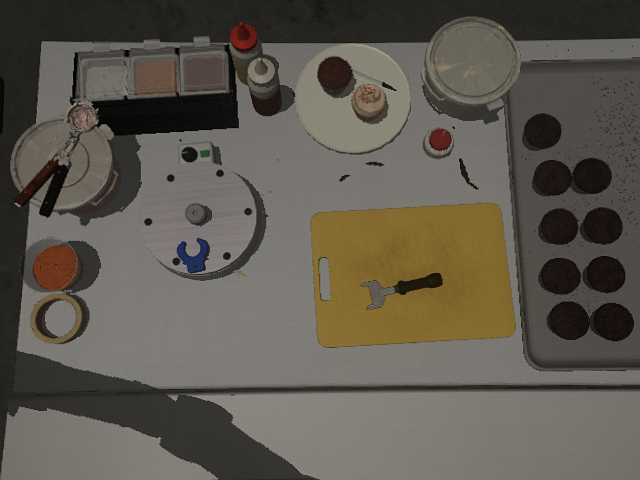

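View pics/wrist0.png

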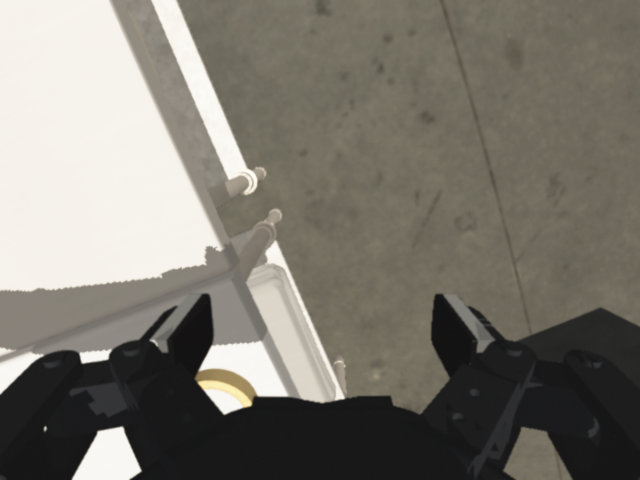

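Scene view: the tool lies on the board, fork end at about (318,308) and handle end at (375,345). The turntable spindle is at (294,173) and the blue clip at (263,187). Top view: the spindle head is at (195,213), the clip at (193,253) with its mouth up and tail at (195,268), the fork at (370,293) and the handle at (438,281). I'll measure these next.

```bash
cat > h.py <<'E'
import numpy as np,cv2,pickle
def und(d,p):
    f=d["color"].shape[0]/2/np.tan(np.radians(d["vfov"])/2)
    q=(np.atleast_2d(p).astype(float)-[d["cx"],d["cy"]])/f
    u=q.copy()
    for _ in range(20): u=q/(1+d["k1"]*(u**2).sum(1,keepdims=True))
    return u
def ray(d,p):
    M=np.array(d["camera_from_world"]);R=M[:3,:3];t=M[:3,3]
    u=und(d,p);v=np.c_[u,np.ones(len(u))]@R
    return -R.T@t,v
def plane(d,p,z):
    c,v=ray(d,p);return c+v*((z-c[2])/v[:,2:3])
def proj(d,P):
    M=np.array(d["camera_from_world"]);f=d["color"].shape[0]/2/np.tan(np.radians(d["vfov"])/2)
    c=np.atleast_2d(P)@M[:3,:3].T+M[:3,3];u=c[:,:2]/c[:,2:]
    return u*(1+d["k1"]*(u**2).sum(1,keepdims=True))*f+[d["cx"],d["cy"]]
def load(n): return pickle.load(open(f"pics/{n}.pkl","rb"))
def snap(n,k):
    from cell import get_image
    d=get_image(n);cv2.imwrite(f"pics/{n}{k}.png",d["color"][:,:,::-1]);pickle.dump(d,open(f"pics/{n}{k}.pkl","wb"));return d
def hsv(d): return cv2.cvtColor(d["color"],cv2.COLOR_RGB2HSV)
E
python3 - <<'E'
from h import *
for n in["top0","scene0"]:
    d=load(n);H=hsv(d)
    b=cv2.inRange(H,(105,130,60),(125,255,255));ys,xs=np.nonzero(b)
    print(n,"blue",len(xs),xs.min(),xs.max(),ys.min(),ys.max())
    P=plane(d,np.c_[xs,ys],75);print(P.min(0),P.max(0),P.mean(0))
d=load("top0")
print("board corners",plane(d,[[311,212],[499,203],[515,335],[318,347]],11).round(1))
print("spindle",plane(d,[195,213],98).round(1),"platecentre",plane(d,[[140,219],[257,213]],65).round(1))
print("fork tip,handle end,waist",plane(d,[[364,293],[441,280],[396,288]],29).round(1))
d=load("scene0")
print("spindle",plane(d,[294,170],98).round(1))
print("fork, handle end,waist",plane(d,[[318,308],[378,345],[341,319]],29).round(1))
I=d["color"][140:240,220:380];cv2.imwrite("pics/z1.png",cv2.resize(I,None,fx=5,fy=5,interpolation=3)[:,:,::-1])
I=load("top0")["color"][180:330,120:280];cv2.imwrite("pics/z2.png",cv2.resize(I,None,fx=4,fy=4,interpolation=3)[:,:,::-1])
I=load("top0")["color"][255:325,345:455];cv2.imwrite("pics/z3.png",cv2.resize(I,None,fx=7,fy=7,interpolation=3)[:,:,::-1])
E
```

```text
top0 blue 488 177 206 238 271
[495.44091296 104.60483232  75.        ] [560.30709946 160.52099873  75.        ] [524.02796541 129.11469705  75.        ]
scene0 blue 294 249 277 179 195
[490.59864875  89.46288499  75.        ] [558.80014091 159.22147632  75.        ] [522.93077722 121.60426723  75.        ]
board corners [[ 626.8  -99.5   11. ]
 [ 642.2 -493.7   11. ]
 [ 368.6 -506.3   11. ]
 [ 348.7 -111.    11. ]]
spindle [[604.7 123.   98. ]] platecentre [[601.6 236.7  65. ]
 [612.    7.6  65. ]]
fork tip,handle end,waist [[ 453.9 -204.5   29. ]
 [ 478.6 -360.4   29. ]
 [ 463.3 -269.1   29. ]]
spindle [[603.9 117.4  98. ]]
fork, handle end,waist [[ 446.5 -237.8   29. ]
 [ 481.5 -359.6   29. ]
 [ 464.8 -280.9   29. ]]
```

View pics/z1.png

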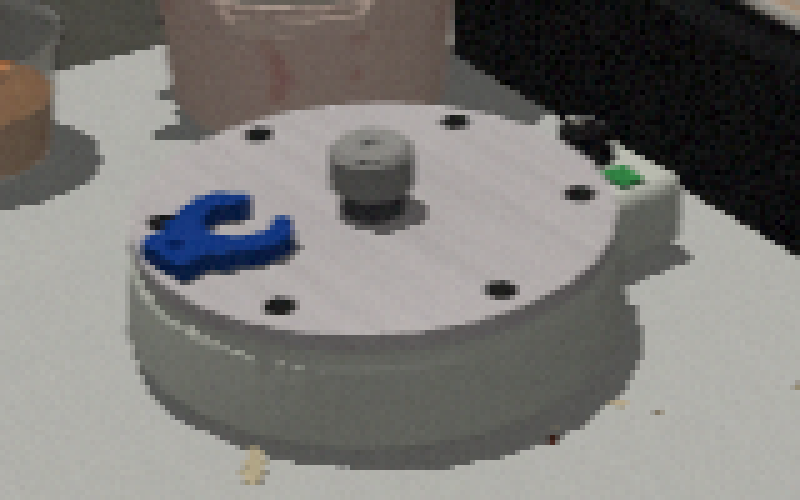

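View pics/z2.png

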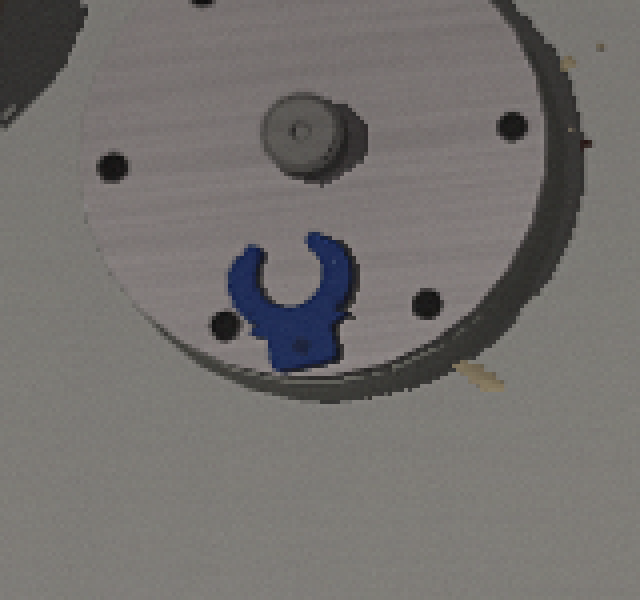

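View pics/z3.png

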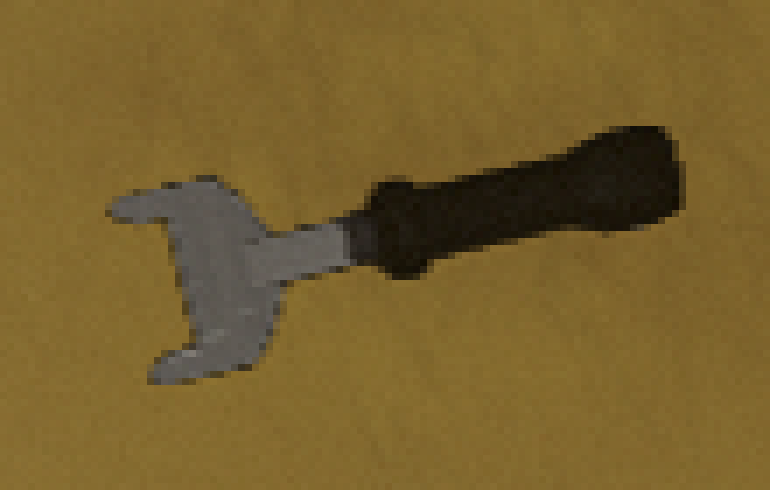

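Zoomed views: in the original top image the clip bore is near (193,249), the tail end near (197,272) and the spindle head at (195.7,212.5). The slot bottom is near (371,295) and the handle's rear end near (442,280). I'll turn these into poses and plan a first move over the clip for a wrist look.

```bash
cat >> h.py <<'E'
from scipy.spatial.transform import Rotation as Ro
def Rt(rpy): return Ro.from_euler('xyz',rpy)
def togo(pos,yaw,s=None,roll=-np.pi/2,pitch=0):
    from cell import read_state
    s=s or read_state();R=Rt(s["tool_rot"]);T=Rt([roll,pitch,yaw])
    print("clock",s["clock"],"at",s["eef_pos"].round(1),s["tool_rot"].round(3),"F",s["force"].round(1),"w",round(s["width"],1))
    print("shift",R.inv().apply(np.array(pos)-s["eef_pos"]).round(1),"rotvec",(R.inv()*T).as_rotvec().round(3))
E
python3 - <<'E'
from h import *
from cell import read_state
d=load("top0")
z3=lambda x,y:(345+x/7-.5+.07,255+y/7-.43); z2=lambda x,y:(120+x/4-.4,180+y/4-.4)
sl=plane(d,[z3(180,282)],17)[0]; neckL=plane(d,[z3(300,255)],17)[0]
print("slot",sl.round(1),"handle rear at z29",plane(d,[z3(684,178)],29).round(1),"prongs",plane(d,[z3(106,208),z3(150,378)],17).round(1))
w=plane(d,[z3(430,225),z3(550,193)],29);print("waist",w.round(1))
print("bore",plane(d,[z2(292,273)],75).round(1),"tail",plane(d,[z2(270,370),z2(340,360)],75).round(1))
print("lips",plane(d,[z2(257,247),z2(312,237)],75).round(1))
print("spindle",plane(d,[z2(303,131)],98).round(1))
s=read_state();D=load("wrist0");M=np.array(D["camera_from_world"]);C=-M[:3,:3].T@M[:3,3]
R=Rt(s["tool_rot"]);print("cam in tool",R.inv().apply(C-s["eef_pos"]),"fwd in tool",R.inv().apply(M[2,:3]))
togo([465,125,240],0.6)
E
```

```text
slot [ 451.3 -218.2   17. ] handle rear at z29 [[ 478.5 -363.    29. ]] prongs [[ 473.  -197.3   17. ]
 [ 423.6 -208.7   17. ]]
waist [[ 465.7 -289.3   29. ]
 [ 474.6 -324.2   29. ]]
bore [[540.9 130.6  75. ]] tail [[493.5 139.7  75. ]
 [497.9 106.4  75. ]]
lips [[553.9 147.8  75. ]
 [558.6 121.5  75. ]]
spindle [[605.9 122.4  98. ]]
cam in tool [   1.06703556 -131.35621489   66.07527659] fwd in tool [-3.58839726e-04  9.65848163e-01 -2.59108467e-01]
clock 0.15 at [233.5 606.2 241.6] [-1.571e+00  1.000e-03  1.203e+00] F [-0.3  0.5 -0.2] w 85.5
shift [-365.7    2.1 -389. ] rotvec [ 0.     0.603 -0.001]
```

```bash
python3 -c "
from h import *
togo([500,60,260],0.2)"
```

```text
clock 0.15 at [233.5 606.2 241.6] [-1.571e+00  1.000e-03  1.203e+00] F [-0.3  0.5 -0.2] w 85.5
shift [-413.8  -17.8 -445. ] rotvec [ 1.000e-03  1.003e+00 -1.000e-03]
```

```bash
python3 -m jog '[{"x":-414,"y":-18,"z":-445,"ay":1.0},{"x":-414,"y":-18,"z":-445,"ay":1.0},{"x":-414,"y":-18,"z":-445,"ay":1.0},{"x":-414,"y":-18,"z":-445,"ay":1.0},{"x":-414,"y":-18,"z":-445,"ay":1.0}]';  python3 -c "
from h import *
togo([500,60,260],0.2)"
```

```text
clock 0.15 at [233.5 606.2 241.6] [-1.571e+00  1.000e-03  1.203e+00] F [-0.3  0.5 -0.2] w 85.5
shift [-413.8  -17.8 -445. ] rotvec [ 1.000e-03  1.003e+00 -1.000e-03]$[0]: bad value
```

```bash
python3 -m jog '[{"x":-414,"y":-18,"z":-445,"ax":0,"ay":1.0,"az":0,"grip":85},{"x":-414,"y":-18,"z":-445,"ax":0,"ay":1.0,"az":0,"grip":85},{"x":-414,"y":-18,"z":-445,"ax":0,"ay":1.0,"az":0,"grip":85},{"x":-414,"y":-18,"z":-445,"ax":0,"ay":1.0,"az":0,"grip":85},{"x":-414,"y":-18,"z":-445,"ax":0,"ay":1.0,"az":0,"grip":85}]';  python3 -c "
from h import *
togo([500,60,260],0.2)"
```

```text
clock: 0.65
eef_pos: [343.7, 380.0, 249.7]
tool_rot: [-1.571, 0.0, 0.447]
force: [0.0, 0.5, -0.3]
width: 85.0
clock 0.65 at [343.7 380.  249.7] [-1.571  0.     0.447] F [ 0.   0.5 -0.3] w 85.0
shift [   2.6  -10.3 -356.1] rotvec [-0.     0.247 -0.   ]
```

```bash
python3 -m jog '[{"x":2,"y":-10,"z":-332,"ax":0,"ay":0.2,"az":0,"grip":85},{"x":2,"y":-10,"z":-332,"ax":0,"ay":0.2,"az":0,"grip":85},{"x":2,"y":-10,"z":-332,"ax":0,"ay":0.2,"az":0,"grip":85},{"x":2,"y":-10,"z":-332,"ax":0,"ay":0.2,"az":0,"grip":85},{"x":2,"y":-10,"z":-332,"ax":0,"ay":0.2,"az":0,"grip":85}]';  python3 -m jog '[{"x":0,"y":0,"z":-85,"ax":0,"ay":0,"az":0,"grip":85},{"x":0,"y":0,"z":-85,"ax":0,"ay":0,"az":0,"grip":85},{"x":0,"y":0,"z":-85,"ax":0,"ay":0,"az":0,"grip":85},{"x":0,"y":0,"z":-85,"ax":0,"ay":0,"az":0,"grip":85}]'; python3 -c "
from h import *
togo([500,60,260],0.2)
d=snap('wrist',1)"
```

```text
clock: 1.15
eef_pos: [454.3, 156.2, 257.3]
tool_rot: [-1.571, -0.0, 0.253]
force: [0.4, 0.8, -0.2]
width: 85.1
clock: 1.55
eef_pos: [475.1, 75.1, 257.1]
tool_rot: [-1.57, 0.0, 0.251]
force: [0.4, -0.0, -0.3]
width: 84.8
clock 1.55 at [475.1  75.1 257.1] [-1.57   0.     0.251] F [ 0.4 -0.  -0.3] w 84.8
shift [ 20.4  -2.9 -20.8] rotvec [-0.     0.051 -0.   ]
```

View pics/wrist1.png

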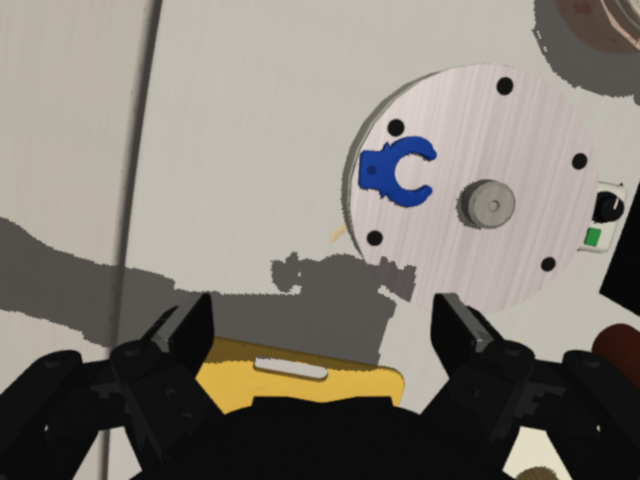

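The wrist view shows the clip with its tail end at about (362,168), its bore at about (411,174), and the spindle head at (491,204).

```bash
python3 - <<'E'
from h import *
d=load("wrist1");H=hsv(d)
b=cv2.inRange(H,(105,120,40),(125,255,255))
c=max(cv2.findContours(b,0,1)[0],key=cv2.contourArea)[:,0,:]
P=plane(d,c,75)[:,:2]
# hull/extents for several yaws
r=cv2.minAreaRect(P.astype(np.float32));print(r)
for yaw in np.arange(0.0,0.35,0.05):
    ux=np.array([np.cos(yaw),np.sin(yaw)]);uy=np.array([-ux[1],ux[0]])
    a=P@ux;t=P@uy;end=P[a<a.min()+3]
    print(round(yaw,2),"len",np.ptp(a).round(1),"wid",np.ptp(t).round(1),"end slope",np.polyfit(end@uy,end@ux,1)[0].round(3),"mid", (t.max()+t.min())/2, a.min())
# spindle head circle
g=cv2.cvtColor(d["color"],cv2.COLOR_RGB2GRAY)
I=d["color"][120:260,340:540];cv2.imwrite("pics/z4.png",cv2.resize(I,None,fx=4,fy=4,interpolation=3)[:,:,::-1])
print("head",plane(d,[491.5,204],98).round(1))
E
```

```text
((525.6912231445312, 130.94915771484375), (62.90724563598633, 58.18049240112305), 11.68999195098877)
0.0 len 66.8 wid 58.1 end slope -0.105 mid 133.6947481971417 492.70796732769065
0.05 len 66.0 wid 58.2 end slope -0.084 mid 106.6717186305113 498.98836223938684
0.1 len 65.1 wid 58.3 end slope -0.075 mid 79.28587945006257 503.9057798924818
0.15 len 64.1 wid 58.3 end slope -0.033 mid 51.686173874271795 507.4711539722688
0.2 len 63.0 wid 58.2 end slope -0.005 mid 23.95727978143441 509.76811445299313
0.25 len 63.6 wid 57.9 end slope 0.02 mid -3.8314950341464833 510.2257436174363
0.3 len 64.5 wid 57.9 end slope 0.054 mid -31.432266375185034 509.12899068013263
head [[603.6 126.5  98. ]]
```

View pics/z4.png

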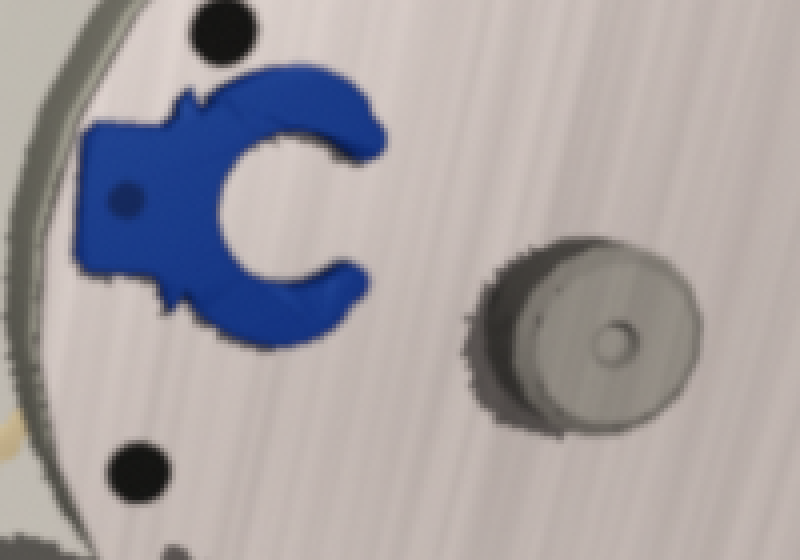

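```bash
python3 -c "
from h import *
togo([475,-345,220],0.2)"
python3 -m jog '[{"x":-103,"y":38,"z":-407,"ax":0,"ay":0.05,"az":0,"grip":85},{"x":-103,"y":38,"z":-407,"ax":0,"ay":0.05,"az":0,"grip":85},{"x":-103,"y":38,"z":-407,"ax":0,"ay":0.05,"az":0,"grip":85},{"x":-103,"y":38,"z":-407,"ax":0,"ay":0.05,"az":0,"grip":85},{"x":-103,"y":38,"z":-407,"ax":0,"ay":0.05,"az":0,"grip":85}]'; python3 -c "
from h import *
togo([475,-345,220],0.2)"
```

```text
clock 1.6 at [474.9  76.4 257. ] [-1.57   0.     0.253] F [-0.2  0.7  0.9] w 85.0
shift [-105.5   36.7 -408. ] rotvec [-0.001  0.053 -0.   ]
clock: 2.1
eef_pos: [477.1, -172.8, 234.4]
tool_rot: [-1.57, -0.0, 0.207]
force: [0.4, 0.2, 0.1]
width: 85.1
clock 2.1 at [ 477.1 -172.8  234.4] [-1.57  -0.     0.207] F [0.4 0.2 0.1] w 85.1
shift [ -37.5   14.2 -168.1] rotvec [-0.001  0.007  0.   ]
```

```bash

python3 -m jog '[{"x":-37,"y":14,"z":-168,"ax":0,"ay":0,"az":0,"grip":85},{"x":-37,"y":14,"z":-168,"ax":0,"ay":0,"az":0,"grip":85},{"x":-37,"y":14,"z":-168,"ax":0,"ay":0,"az":0,"grip":85},{"x":-37,"y":14,"z":-168,"ax":0,"ay":0,"az":0,"grip":85},{"x":-37,"y":14,"z":-168,"ax":0,"ay":0,"az":0,"grip":85}]'; python3 -c "
from h import *
togo([475,-345,220],0.2)
d=snap('wrist',2)"
```

```text
clock: 2.6
eef_pos: [473.8, -348.1, 220.1]
tool_rot: [-1.573, 0.001, 0.2]
force: [0.2, 0.6, -0.1]
width: 85.1
clock 2.6 at [ 473.8 -348.1  220.1] [-1.573e+00  1.000e-03  2.000e-01] F [ 0.2  0.6 -0.1] w 85.1
shift [1.8 0.1 2.8] rotvec [ 0.002  0.    -0.001]
```

View pics/wrist2.png

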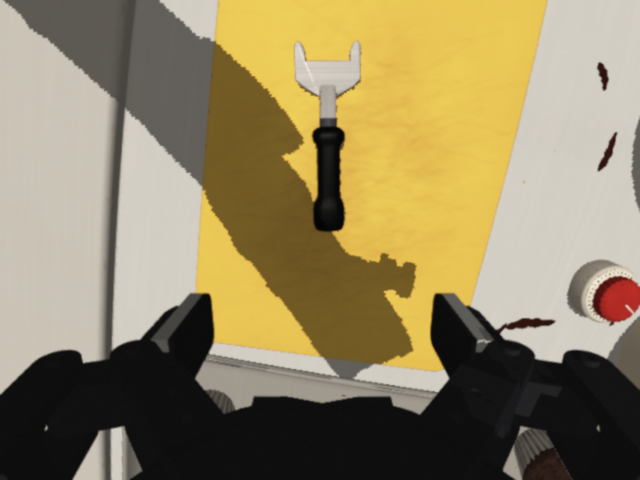

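The tool is almost upright in the picture: slot bottom at (327,61), front swell at about (328,135), rear end at (329,231).

```bash
python3 - <<'E'
from h import *
d=load("wrist2")
I=d["color"][30:240,270:390];cv2.imwrite("pics/z5.png",cv2.resize(I,None,fx=2.8*1,fy=2.8,interpolation=3)[:,:,::-1])
V=hsv(d)[:,:,2]
for r in range(120,236,6):
    x=np.nonzero(V[r,290:370]<45)[0]+290
    if len(x): print(r,x.min(),x.max(),plane(d,[(x.min()+x.max())/2,r],29)[0].round(1),"w",np.linalg.norm(np.diff(plane(d,[[x.min()-.5,r],[x.max()+.5,r]],29),axis=0)).round(1))
print("slot",plane(d,[[304.5,61.],[355,61],[327.5,61.5],],17).round(1),"tips",plane(d,[[298,42],[355,42]],17).round(1))
E
```

```text
126 321 335 [ 463.3 -270.5   29. ] w 12.6
132 314 342 [ 464.3 -275.3   29. ] w 24.5
138 314 343 [ 465.7 -280.1   29. ] w 25.4
144 317 340 [ 466.7 -284.9   29. ] w 20.4
150 318 338 [ 467.3 -289.9   29. ] w 17.9
156 318 338 [ 468.3 -294.8   29. ] w 18.0
162 318 338 [ 469.3 -299.8   29. ] w 18.1
168 319 338 [ 470.8 -304.7   29. ] w 17.3
174 318 338 [ 471.4 -309.9   29. ] w 18.2
180 319 338 [ 472.9 -314.8   29. ] w 17.4
186 319 338 [ 473.9 -320.    29. ] w 17.5
192 319 338 [ 475.  -325.1   29. ] w 17.5
198 318 339 [ 476.1 -330.3   29. ] w 19.4
204 314 342 [ 476.7 -335.6   29. ] w 25.6
210 314 342 [ 477.8 -340.9   29. ] w 25.7
216 314 343 [ 479.3 -346.1   29. ] w 26.7
222 314 342 [ 480.  -351.5   29. ] w 25.9
228 316 340 [ 481.1 -356.9   29. ] w 22.5
slot [[ 433.1 -221.6   17. ]
 [ 474.9 -213.1   17. ]
 [ 452.3 -218.2   17. ]] tips [[ 424.9 -207.8   17. ]
 [ 471.7 -198.3   17. ]]
```

View pics/z5.png

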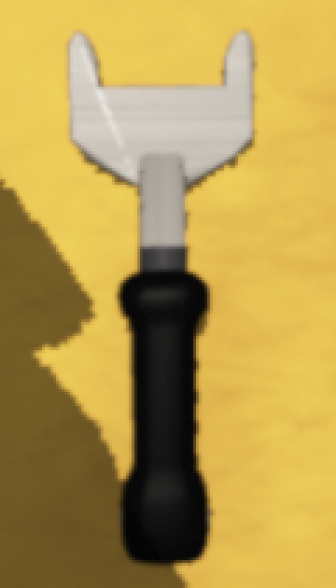

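```bash
python3 -c "
from h import *
togo([469.7,-301.7,26],0.21)"
```

```text
clock 2.65 at [ 474.5 -345.1  220. ] [-1.57e+00  1.00e-03  2.03e-01] F [-0.4  0.5  0.4] w 85.3
shift [  4.1 194.   43.3] rotvec [-0.001 -0.007 -0.001]
```

```bash

python3 -m jog '[{"x":4,"y":40,"z":43,"ax":0,"ay":-0.007,"az":0,"grip":85},{"x":4,"y":80,"z":43,"ax":0,"ay":-0.007,"az":0,"grip":85},{"x":4,"y":120,"z":43,"ax":0,"ay":-0.007,"az":0,"grip":70},{"x":4,"y":140,"z":43,"ax":0,"ay":-0.007,"az":0,"grip":55},{"x":4,"y":140,"z":43,"ax":0,"ay":-0.007,"az":0,"grip":50}]'; python3 -c "
from h import *
togo([469.7,-301.7,26],0.21)
d=snap('wrist',3)"
```

```text
clock: 3.15
eef_pos: [468.7, -297.7, 78.0]
tool_rot: [-1.565, 0.004, 0.214]
force: [-0.3, 0.5, -0.1]
width: 50.2
clock 3.15 at [ 468.7 -297.7   78. ] [-1.565  0.004  0.214] F [-0.3  0.5 -0.1] w 50.2
shift [ 0.3 52.  -4.4] rotvec [-0.006  0.004 -0.004]
```

View pics/wrist3.png

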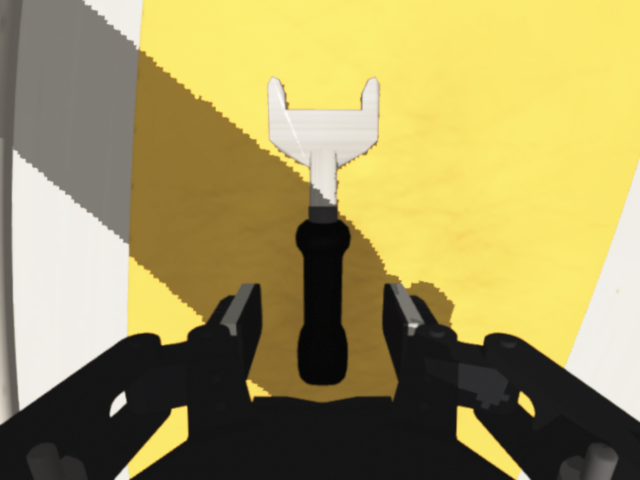

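The handle (column 323) is centred between the fingers (columns 260 and 385), so I'm descending.

```bash

python3 -m jog '[{"x":0,"y":30,"z":0,"ax":0,"ay":0,"az":0,"grip":50},{"x":0,"y":45,"z":0,"ax":0,"ay":0,"az":0,"grip":50},{"x":0,"y":52,"z":0,"ax":0,"ay":0,"az":0,"grip":50},{"x":0,"y":52,"z":0,"ax":0,"ay":0,"az":0,"grip":50}]'; python3 -c "
from h import *
togo([469.7,-301.7,26],0.21)
d=snap('wrist',4)"
```

```text
clock: 3.6
eef_pos: [469.4, -302.0, 28.7]
tool_rot: [-1.57, 0.0, 0.21]
force: [0.1, 0.8, 0.1]
width: 50.1
clock 3.6 at [ 469.4 -302.    28.7] [-1.57  0.    0.21] F [0.1 0.8 0.1] w 50.1
shift [0.3 2.7 0.2] rotvec [-0.001  0.    -0.   ]
```

View pics/wrist4.png

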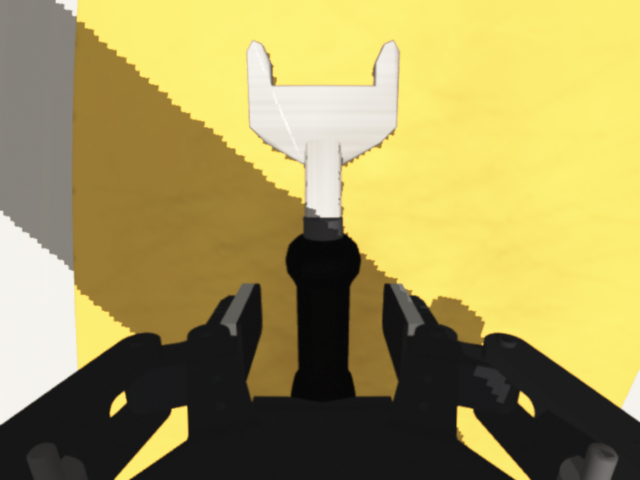

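The fingers straddle the waist just behind the front swell, so I'll close them.

```bash

python3 -m jog '[{"x":0,"y":2,"z":0,"ax":0,"ay":0,"az":0,"grip":20},{"x":0,"y":2,"z":0,"ax":0,"ay":0,"az":0,"grip":5},{"x":0,"y":2,"z":0,"ax":0,"ay":0,"az":0,"grip":5},{"x":0,"y":2,"z":0,"ax":0,"ay":0,"az":0,"grip":5},{"x":0,"y":2,"z":0,"ax":0,"ay":0,"az":0,"grip":5}]'; python3 -m jog '[{"x":0,"y":0,"z":0,"ax":0,"ay":0,"az":0,"grip":5},{"x":0,"y":0,"z":0,"ax":0,"ay":0,"az":0,"grip":5},{"x":0,"y":-30,"z":0,"ax":0,"ay":0,"az":0,"grip":5},{"x":0,"y":-60,"z":0,"ax":0,"ay":0,"az":0,"grip":5}]'; python3 -c "
from h import *
s=1
d=snap('wrist',5)
togo([425,120,180],-1.4)"
```

```text
clock: 4.15
eef_pos: [469.8, -302.7, 27.5]
tool_rot: [-1.572, -0.001, 0.21]
force: [-0.2, 0.0, 6.4]
width: 19.2
clock: 4.55
eef_pos: [468.4, -301.9, 86.5]
tool_rot: [-1.569, 0.002, 0.21]
force: [0.4, 0.7, -2.4]
width: 19.2
clock 4.6 at [ 470.9 -303.8   91.3] [-1.574 -0.004  0.21 ] F [ 0.6 -0.3  1.6] w 19.0
shift [ 43.6 -90.1 423.8] rotvec [-0.     1.61   0.006]
```

View pics/wrist5.png

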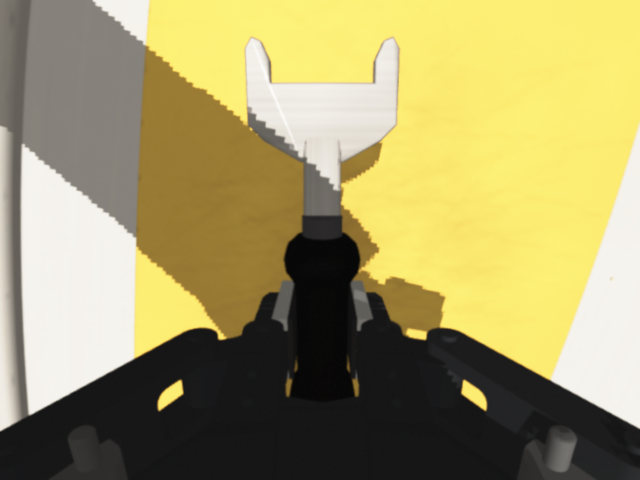

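The tool is held firmly with a 19 mm opening: slot bottom at row 83, columns 271–374, the same attitude as on the board. Next I'll get the slot's position in the tool frame.

```bash
cat >> h.py <<'E'
def cam2tool():
    # camera pose in tool from the first picture pair
    C=np.array([1.067,-131.356,66.075]);return C
def slotpix(d,pl,pr,dy):
    # rays in tool frame (camera fixed to tool), plane tool y = dy
    d0=load("wrist0");M=np.array(d0["camera_from_world"]);
    R0=Rt([-1.57083,0.00188807,1.20298])
    v=np.c_[und(d,[pl,pr]),np.ones(2)]@M[:3,:3]; v=R0.inv().apply(v)
    return cam2tool()+v*((dy-cam2tool()[1])/v[:,1:2])
E
python3 - <<'E'
from h import *
d=load("wrist5")
for dy in (8.5,10.5,12.5): 
    q=slotpix(d,[271,83],[374.5,83],dy);t=slotpix(d,[257,40],[391,39],dy);n=slotpix(d,[303,150],[341.5,150],dy);f=slotpix(d,[247,110],[398,110],dy)
    print(dy,"slot",q.round(1).tolist(),"tips",t.round(1).tolist(),"neck",n.mean(0).round(1),"fork w",(f[1]-f[0])[0].round(1))
togo([402,106,160],-1.37)
E
```

```text
8.5 slot [[-17.0, 8.5, 86.2], [19.9, 8.5, 86.1]] tips [[-21.6, 8.5, 100.7], [25.4, 8.5, 101.0]] neck [ 1.3  8.5 62.6] fork w 54.8
10.5 slot [[-17.3, 10.5, 86.4], [20.2, 10.5, 86.4]] tips [[-21.9, 10.5, 101.2], [25.7, 10.5, 101.5]] neck [ 1.3 10.5 62.5] fork w 55.6
12.5 slot [[-17.6, 12.5, 86.7], [20.5, 12.5, 86.7]] tips [[-22.2, 12.5, 101.7], [26.1, 12.5, 102.0]] neck [ 1.3 12.5 62.5] fork w 56.4
clock 4.6 at [ 470.9 -303.8   91.3] [-1.574 -0.004  0.21 ] F [ 0.6 -0.3  1.6] w 19.0
shift [ 18.1 -70.1 414.9] rotvec [-0.     1.58   0.006]
```

```bash

python3 -m jog '[{"x":0,"y":-50,"z":0,"ax":0,"ay":0,"az":0,"grip":5},{"x":2,"y":-70,"z":46,"ax":0,"ay":0.15,"az":0,"grip":5},{"x":4,"y":-70,"z":92,"ax":0,"ay":0.3,"az":0,"grip":5},{"x":6,"y":-70,"z":138,"ax":0,"ay":0.45,"az":0,"grip":5},{"x":8,"y":-70,"z":184,"ax":0,"ay":0.6,"az":0,"grip":5}]'; python3 -c "
from h import *
togo([402,106,160],-1.37)"
```

```text
clock: 5.1
eef_pos: [438.2, -119.2, 156.8]
tool_rot: [-1.57, -0.0, -0.397]
force: [1.8, 1.8, -2.2]
width: 18.9
clock 5.1 at [ 438.2 -119.2  156.8] [-1.57  -0.    -0.397] F [ 1.8  1.8 -2.2] w 18.9
shift [-120.4   -3.1  193.7] rotvec [-0.001  0.973  0.   ]
```

```bash

python3 -m jog '[{"x":-20,"y":-3,"z":32,"ax":0,"ay":0.15,"az":0,"grip":5},{"x":-40,"y":-3,"z":64,"ax":0,"ay":0.3,"az":0,"grip":5},{"x":-60,"y":-3,"z":96,"ax":0,"ay":0.45,"az":0,"grip":5},{"x":-80,"y":-3,"z":128,"ax":0,"ay":0.6,"az":0,"grip":5},{"x":-100,"y":-3,"z":160,"ax":0,"ay":0.75,"az":0,"grip":5}]'; python3 -c "
from h import *
togo([402,106,160],-1.37)"
```

```text
clock: 5.6
eef_pos: [406.6, 66.7, 159.7]
tool_rot: [-1.571, 0.0, -1.146]
force: [0.3, -0.4, -2.4]
width: 18.5
clock 5.6 at [406.6  66.7 159.7] [-1.571  0.    -1.146] F [ 0.3 -0.4 -2.4] w 18.5
shift [-37.7  -0.3  12. ] rotvec [-0.     0.224 -0.   ]
```

```bash

python3 -m jog '[{"x":-18,"y":0,"z":6,"ax":0,"ay":0.11,"az":0,"grip":5},{"x":-38,"y":20,"z":12,"ax":0,"ay":0.224,"az":0,"grip":5},{"x":-38,"y":40,"z":12,"ax":0,"ay":0.224,"az":0,"grip":5},{"x":-38,"y":40,"z":12,"ax":0,"ay":0.224,"az":0,"grip":5},{"x":-38,"y":40,"z":12,"ax":0,"ay":0.224,"az":0,"grip":5}]'; python3 -c "
from h import *
snap('wrist',6)
togo([402,106,120],-1.37)"
```

```text
clock: 6.1
eef_pos: [402.1, 104.2, 119.8]
tool_rot: [-1.571, -0.0, -1.365]
force: [-0.6, -1.1, -1.5]
width: 18.8
clock 6.15 at [402.6 104.1 120.3] [-1.57  -0.    -1.365] F [ 0.1 -0.4 -2.1] w 19.0
shift [-2.   0.3 -0.2] rotvec [-0.001  0.005  0.   ]
```

View pics/wrist6.png

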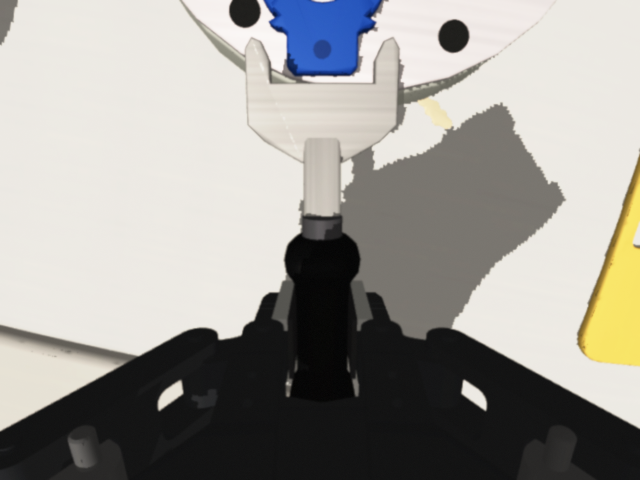

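The fork is above and behind the clip; the tail's end edge runs from about (287,73) to (357,75), clear of the slot bottom at row 83.

```bash
python3 - <<'E'
from h import *
d=load("wrist6")
I=d["color"][0:170,230:420];cv2.imwrite("pics/z6.png",cv2.resize(I,None,fx=4,fy=3.5,interpolation=3)[:,:,::-1])
b=cv2.inRange(hsv(d),(105,120,40),(125,255,255))
for r in range(10,80,5):
    x=np.nonzero(b[r])[0]
    if len(x):
        q=slotpix(d,[x.min(),r],[x.max()+1,r],45.3);print(r,x.min(),x.max(),q[0].round(1),q[1].round(1),q.mean(0)[0].round(1))
for c in (295,305,315,325,335,345,352): print(c,np.nonzero(b[:,c])[0].max(),end=' ')
E
```

```text
10 270 375 [-21.5  45.3 122.1] [ 24.8  45.3 122.1] 1.7
15 274 371 [-19.8  45.3 120.1] [ 23.1  45.3 120. ] 1.7
20 271 371 [-21.1  45.3 118. ] [ 23.2  45.3 118. ] 1.0
25 271 373 [-21.2  45.3 115.9] [ 24.1  45.3 115.9] 1.4
30 277 367 [-18.6  45.3 113.8] [ 21.5  45.3 113.8] 1.4
35 287 358 [-14.2  45.3 111.7] [ 17.5  45.3 111.7] 1.7
40 287 357 [-14.2  45.3 109.6] [ 17.1  45.3 109.6] 1.4
45 287 357 [-14.3  45.3 107.5] [ 17.2  45.3 107.5] 1.4
50 287 357 [-14.3  45.3 105.4] [ 17.2  45.3 105.4] 1.4
55 288 357 [-13.9  45.3 103.3] [ 17.2  45.3 103.3] 1.7
60 287 357 [-14.4  45.3 101.2] [ 17.3  45.3 101.2] 1.4
65 288 356 [-14.   45.3  99.1] [16.9 45.3 99.1] 1.4
70 290 354 [-13.1  45.3  97. ] [16.  45.3 96.9] 1.4
75 296 300 [-10.5  45.3  94.8] [-8.2 45.3 94.8] -9.3
295 74 305 74 315 74 325 74 335 74 345 74 352 72
```

View pics/z6.png

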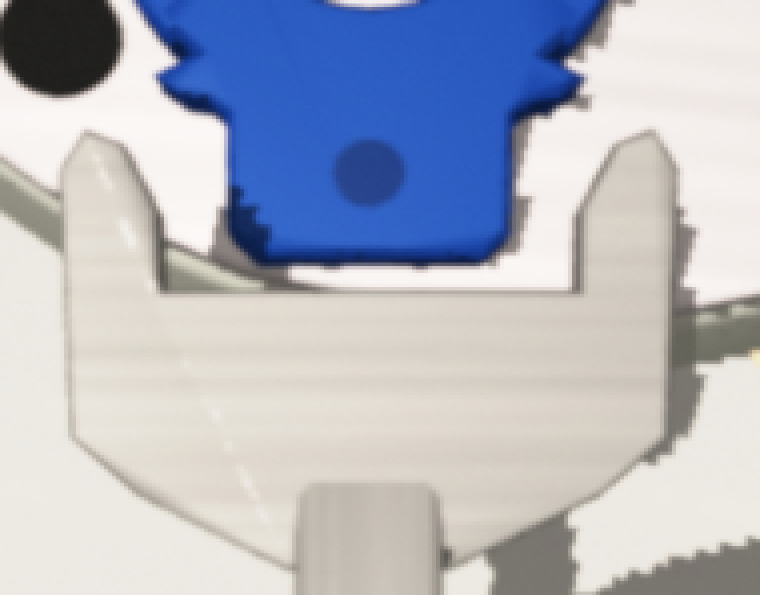

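The clip lines up with the slot: both centres are at tool x = 1.4 mm, and the tail end is about 9 mm ahead of the slot bottom. I'm lowering straight down to put the fork at clip height.

```bash

python3 -m jog '[{"x":0,"y":15,"z":0,"ax":0,"ay":0,"az":0,"grip":5},{"x":0,"y":26,"z":0,"ax":0,"ay":0,"az":0,"grip":5},{"x":0,"y":33,"z":0,"ax":0,"ay":0,"az":0,"grip":5},{"x":0,"y":36,"z":0,"ax":0,"ay":0,"az":0,"grip":5},{"x":0,"y":36,"z":0,"ax":0,"ay":0,"az":0,"grip":5}]'; python3 -c "
from h import *
snap('wrist',7);snap('scene',7)
togo([402,106,84],-1.37)
d=load('scene7')
cv2.imwrite('pics/z7.png',cv2.resize(d['color'][120:240,180:380],None,fx=4,fy=4,interpolation=3)[:,:,::-1])"
```

```text
clock: 6.65
eef_pos: [402.7, 104.3, 84.2]
tool_rot: [-1.57, 0.0, -1.365]
force: [-0.4, -0.0, -2.0]
width: 18.9
clock 6.75 at [402.7 104.5  84.3] [-1.57   0.    -1.365] F [-0.3  0.6 -3. ] w 18.8
shift [-1.6  0.3 -0.4] rotvec [-0.001  0.005 -0.   ]
```

View pics/wrist7.png

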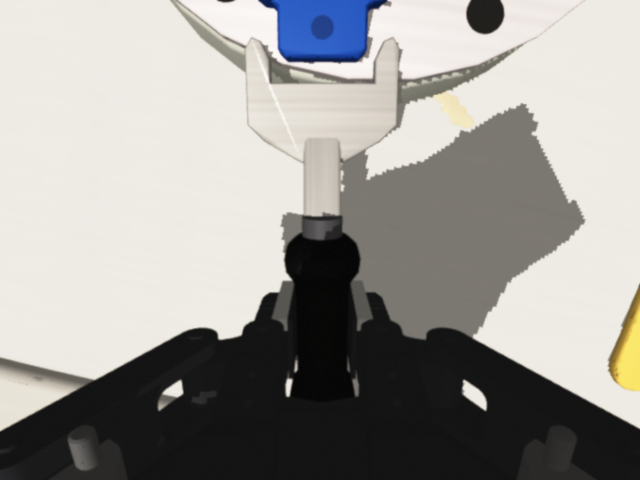

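View pics/z7.png

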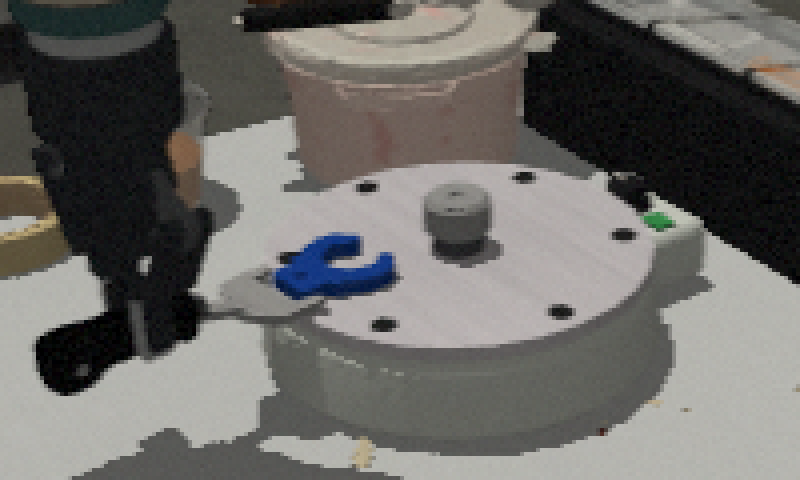

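```bash

python3 -m jog '[{"x":0,"y":0,"z":4,"ax":0,"ay":0,"az":0,"grip":5},{"x":0,"y":0,"z":7,"ax":0,"ay":0,"az":0,"grip":5},{"x":0,"y":0,"z":9,"ax":0,"ay":0,"az":0,"grip":5},{"x":0,"y":0,"z":10,"ax":0,"ay":0,"az":0,"grip":5},{"x":0,"y":0,"z":10,"ax":0,"ay":0,"az":0,"grip":5}]'; python3 -c "
from h import *
snap('wrist',8)
togo([443,126.6,84.3],-1.571)
d=load('wrist8')
b=cv2.inRange(hsv(d),(105,120,40),(125,255,255))
for c in (285,295,305,315,325,335,345,355): print(c,np.nonzero(b[:,c])[0].max() if b[:,c].any() else None,end=' ')
cv2.imwrite('pics/z8.png',cv2.resize(d['color'][0:170,230:420],None,fx=4,fy=3.5,interpolation=3)[:,:,::-1])"
```

```text
clock: 7.25
eef_pos: [412.1, 106.9, 83.7]
tool_rot: [-1.571, -0.0, -1.364]
force: [-0.1, -0.3, -2.0]
width: 19.3
clock 7.3 at [412.  106.8  83.7] [-1.571 -0.    -1.364] F [ 0.2 -0.4 -2.2] w 19.1
shift [-13.   -0.6  34.4] rotvec [0.    0.207 0.   ]
285 78 295 81 305 81 315 81 325 81 335 81 345 81 355 81
```

View pics/z8.png

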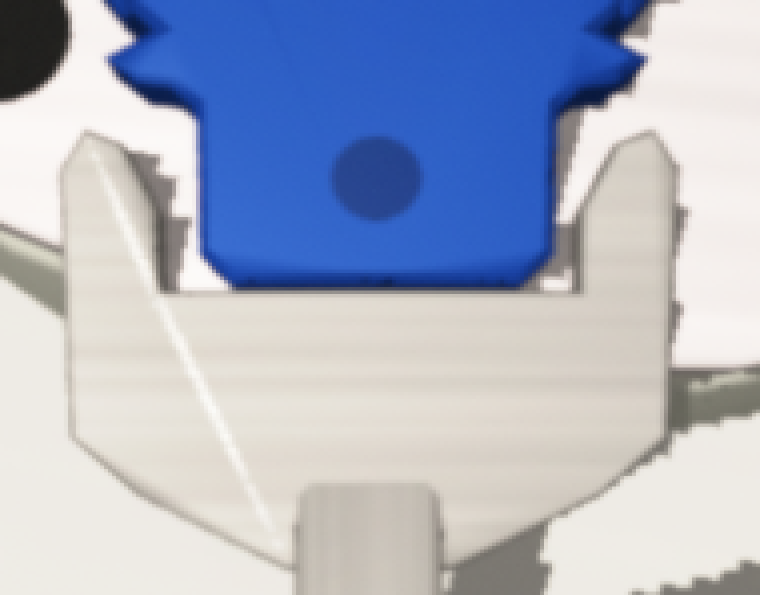

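The tail's flat edge (row 81) now meets the slot bottom (row 83), with equal gaps at the sides. I'm turning and pushing towards the spindle line.

```bash

python3 -m jog '[{"x":-1.3,"y":0,"z":3.4,"ax":0,"ay":0.02,"az":0,"grip":5},{"x":-2.6,"y":0,"z":6.9,"ax":0,"ay":0.04,"az":0,"grip":5},{"x":-3.9,"y":0,"z":10.3,"ax":0,"ay":0.06,"az":0,"grip":5},{"x":-5.2,"y":0,"z":13.8,"ax":0,"ay":0.083,"az":0,"grip":5},{"x":-6.5,"y":0,"z":17.2,"ax":0,"ay":0.104,"az":0,"grip":5}]'; python3 -c "
from h import *
togo([443.5,126.1,84.0],-1.571)"
```

```text
clock: 7.8
eef_pos: [427.8, 116.9, 83.6]
tool_rot: [-1.571, -0.0, -1.47]
force: [-0.8, 0.6, -0.9]
width: 19.3
clock 7.8 at [427.8 116.9  83.6] [-1.571 -0.    -1.47 ] F [-0.8  0.6 -0.9] w 19.3
shift [-7.5 -0.4 16.5] rotvec [-0.     0.101  0.   ]
```

```bash

python3 -m jog '[{"x":-1.5,"y":0,"z":3.3,"ax":0,"ay":0.02,"az":0,"grip":5},{"x":-3,"y":0,"z":6.6,"ax":0,"ay":0.04,"az":0,"grip":5},{"x":-4.5,"y":0,"z":9.9,"ax":0,"ay":0.06,"az":0,"grip":5},{"x":-6,"y":0,"z":13.2,"ax":0,"ay":0.08,"az":0,"grip":5},{"x":-7.5,"y":0,"z":16.5,"ax":0,"ay":0.1,"az":0,"grip":5}]'; python3 -c "
from h import *
togo([443.5,126.1,84.0],-1.571)
for n in('wrist','scene','top'):
  d=snap(n,9)
a=load('wrist9')['color'][0:170,230:420];b=load('scene9')['color'][130:230,230:350];c=load('top9')['color'][180:300,120:260]
r=lambda i:cv2.resize(i,(400,300),interpolation=3)
cv2.imwrite('pics/z9.png',np.vstack([np.hstack([r(a),r(b)]),np.hstack([r(c),r(load('top9')['color'])])])[:,:,::-1])"
```

```text
clock: 8.3
eef_pos: [443.3, 126.0, 83.7]
tool_rot: [-1.571, 0.0, -1.57]
force: [-0.3, -0.6, -1.1]
width: 18.8
clock 8.3 at [443.3 126.   83.7] [-1.571  0.    -1.57 ] F [-0.3 -0.6 -1.1] w 18.8
shift [-0.1 -0.3  0.2] rotvec [ 0.     0.001 -0.   ]
```

View pics/z9.png

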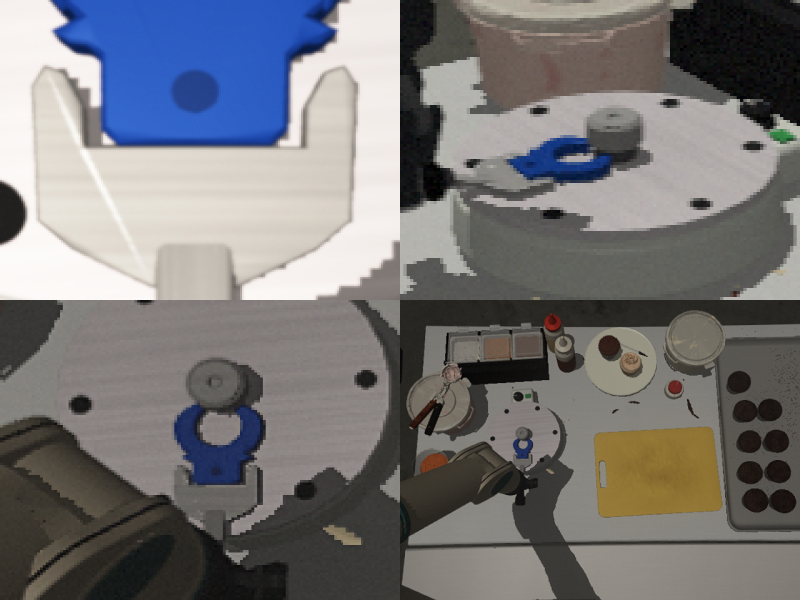

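Clip squarely seated in the fork, mouth just in front of the spindle. I'm checking the sideways alignment in the top view.

```bash
python3 - <<'E'
from h import *
d=load("top9");b=cv2.inRange(hsv(d),(105,110,40),(125,255,255));c=max(cv2.findContours(b,0,1)[0],key=cv2.contourArea)[:,0]
P=plane(d,c,75);print("clip",P.min(0).round(1),P.max(0).round(1),"mid y",((P.min(0)+P.max(0))/2)[1].round(1))
cv2.imwrite('pics/z10.png',cv2.resize(d['color'][200:270,160:240],None,fx=8,fy=8,interpolation=3)[:,:,::-1])
print("spindle",plane(d,[[120-.4+216/2.857,180-.4+381/2.5-300/2.5]],98))
E
```

```text
clip [530.6  95.8  75. ] [592.5 154.1  75. ] mid y 124.9
spindle [[606.63510894 122.6825165   98.        ]]
```

View pics/z10.png

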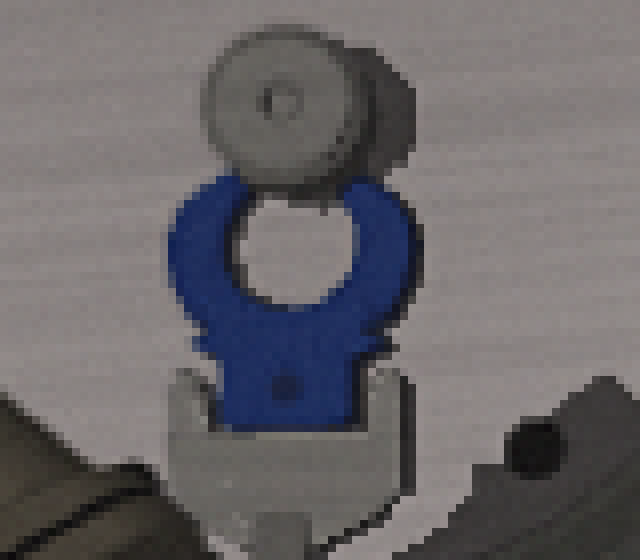

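```bash

python3 -m jog '[{"x":1,"y":0,"z":4,"ax":0,"ay":0,"az":0,"grip":5},{"x":1,"y":0,"z":8,"ax":0,"ay":0,"az":0,"grip":5},{"x":1,"y":0,"z":12,"ax":0,"ay":0,"az":0,"grip":5},{"x":1,"y":0,"z":16,"ax":0,"ay":0,"az":0,"grip":5},{"x":1,"y":0,"z":19,"ax":0,"ay":0,"az":0,"grip":5}]'; python3 -m jog '[{"x":0,"y":0,"z":2,"ax":0,"ay":0,"az":0,"grip":5},{"x":0,"y":0,"z":4,"ax":0,"ay":0,"az":0,"grip":5}]'; python3 -c "
from h import *
togo([473.5,125.1,84.0],-1.571)
for n in('wrist','scene','top'):
  d=snap(n,11)
a=load('wrist11')['color'][0:170,230:420];b=load('scene11')['color'][130:230,230:350];c=load('top11')['color'][180:300,120:260];e=load('top11')['color'][200:270,160:240]
r=lambda i:cv2.resize(i,(400,300),interpolation=3)
cv2.imwrite('pics/z11.png',np.vstack([np.hstack([r(a),r(b)]),np.hstack([r(c),r(e)])])[:,:,::-1])"
```

```text
clock: 8.95
eef_pos: [456.7, 124.7, 82.7]
tool_rot: [-1.582, 0.001, -1.568]
force: [-9.6, -0.6, 1.6]
width: 19.1
clock: 9.15
eef_pos: [463.9, 124.6, 83.1]
tool_rot: [-1.575, 0.0, -1.569]
force: [-2.1, -0.7, -2.6]
width: 18.9
clock 9.15 at [463.9 124.6  83.1] [-1.575  0.    -1.569] F [-2.1 -0.7 -2.6] w 18.9
shift [-0.5 -0.9  9.6] rotvec [ 0.005  0.002 -0.   ]
```

View pics/z11.png

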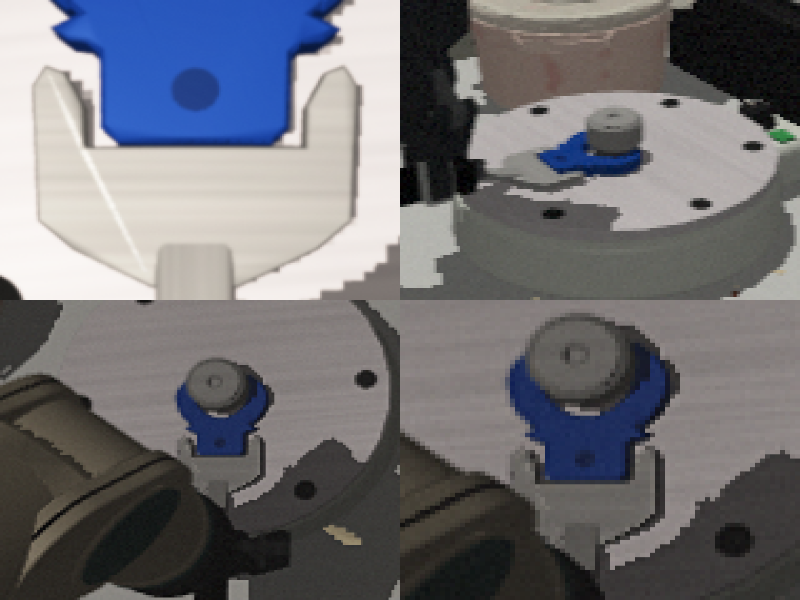

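The spindle is passing through the mouth and the force has dropped from 9.6 to 2.1 N. The bore is still roughly 8–9 mm short, so I keep pushing.

```bash

python3 -m jog '[{"x":0,"y":0,"z":2,"ax":0,"ay":0,"az":0,"grip":5},{"x":0,"y":0,"z":4,"ax":0,"ay":0,"az":0,"grip":5},{"x":0,"y":0,"z":6,"ax":0,"ay":0,"az":0,"grip":5},{"x":0,"y":0,"z":6,"ax":0,"ay":0,"az":0,"grip":5}]'; python3 -c "
from h import *
togo([473.5,125.1,84.0],-1.571)
for n in('wrist','scene','top'):
  d=snap(n,12)
a=load('wrist12')['color'][0:170,230:420];b=load('scene12')['color'][150:210,250:330];c=load('top12')['color'][180:300,120:260];e=load('top12')['color'][200:270,160:240]
r=lambda i:cv2.resize(i,(400,300),interpolation=3)
cv2.imwrite('pics/z12.png',np.vstack([np.hstack([r(a),r(b)]),np.hstack([r(c),r(e)])])[:,:,::-1])"
```

```text
clock: 9.7
eef_pos: [472.8, 124.9, 83.8]
tool_rot: [-1.57, -0.0, -1.568]
force: [-0.6, 0.4, -1.0]
width: 19.0
clock 9.7 at [472.8 124.9  83.8] [-1.57  -0.    -1.568] F [-0.6  0.4 -1. ] w 19.0
shift [-0.2 -0.2  0.7] rotvec [-0.001  0.003  0.   ]
```

View pics/z12.png

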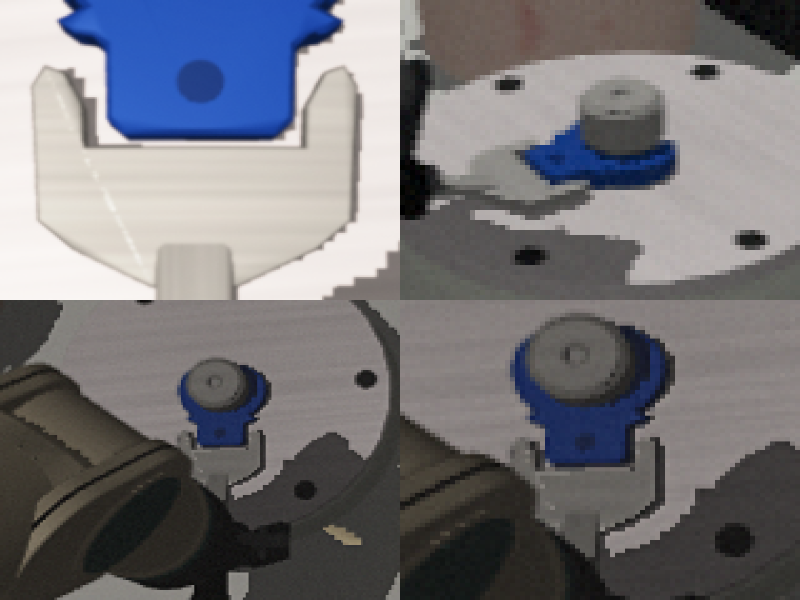

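The clip jumped ahead of the fork (tail row about 78, slot row 83), with no force left. I'll nudge it gently to confirm it is seated, then look again.

```bash

python3 -m jog '[{"x":0,"y":0,"z":1.5,"ax":0,"ay":0,"az":0,"grip":5},{"x":0,"y":0,"z":3,"ax":0,"ay":0,"az":0,"grip":5},{"x":0,"y":0,"z":3,"ax":0,"ay":0,"az":0,"grip":5}]'; python3 -c "
from h import *
togo([473.5,125.1,84.0],-1.571)"
```

```text
clock: 10.15
eef_pos: [474.8, 125.0, 83.6]
tool_rot: [-1.572, 0.0, -1.568]
force: [-1.1, -0.0, -1.6]
width: 19.3
clock 10.15 at [474.8 125.   83.6] [-1.572  0.    -1.568] F [-1.1 -0.  -1.6] w 19.3
shift [-0.2 -0.4 -1.3] rotvec [ 0.001  0.003 -0.   ]
```

```bash

python3 -m jog '[{"x":0,"y":0,"z":1,"ax":0,"ay":0,"az":0,"grip":5},{"x":0,"y":0,"z":1.5,"ax":0,"ay":0,"az":0,"grip":5},{"x":0,"y":0,"z":1.5,"ax":0,"ay":0,"az":0,"grip":5}]'; python3 -c "
from h import *
snap('wrist',13);togo([473.5,125.1,84.0],-1.571)
d=load('wrist13');b=cv2.inRange(hsv(d),(105,120,40),(125,255,255))
print([np.nonzero(b[:,c])[0].max() for c in (295,315,335,350)])"
```

```text
clock: 10.45
eef_pos: [474.9, 125.0, 83.4]
tool_rot: [-1.574, 0.0, -1.568]
force: [-4.8, 0.1, 0.1]
width: 19.1
clock 10.5 at [474.9 125.   83.4] [-1.574  0.    -1.568] F [-5.5  0.1 -0.6] w 18.9
shift [-0.1 -0.6 -1.4] rotvec [ 0.003  0.003 -0.   ]
[np.int64(81), np.int64(81), np.int64(81), np.int64(81)]
```

It hits a firm stop at TCP x = 474.9 with about 5 N, so the clip is seated against the spindle. I'm backing straight out, then up.

```bash

python3 -m jog '[{"x":0,"y":0,"z":-6,"ax":0,"ay":0,"az":0,"grip":5},{"x":0,"y":0,"z":-16,"ax":0,"ay":0,"az":0,"grip":5},{"x":0,"y":0,"z":-30,"ax":0,"ay":0,"az":0,"grip":5},{"x":0,"y":-10,"z":-40,"ax":0,"ay":0,"az":0,"grip":5},{"x":0,"y":-50,"z":-50,"ax":0,"ay":0,"az":0,"grip":5}]'; python3 -c "
from h import *
for n in('wrist','scene','top'):
  d=snap(n,14)
a=load('wrist14')['color'];b=load('scene14')['color'][150:210,250:330];c=load('top14')['color'][180:300,120:260];e=load('top14')['color'][195:265,160:240]
r=lambda i:cv2.resize(i,(400,300),interpolation=3)
cv2.imwrite('pics/z14.png',np.vstack([np.hstack([r(a),r(b)]),np.hstack([r(c),r(e)])])[:,:,::-1])
d=load('top14');b=cv2.inRange(hsv(d),(105,110,40),(125,255,255));c=max(cv2.findContours(b,0,1)[0],key=cv2.contourArea)[:,0]
P=plane(d,c,75);print('clip',P.min(0).round(1),P.max(0).round(1))
togo([469,-300,90],0.21)"
```

```text
clock: 11.0
eef_pos: [424.1, 124.6, 132.7]
tool_rot: [-1.576, -0.001, -1.569]
force: [1.4, 0.0, -0.8]
width: 18.8
clip [562.2  94.5  75. ] [622.5 151.2  75. ]
clock 11.15 at [427.4 125.2 135.6] [-1.567  0.002 -1.568] F [-0.7 -0.1 -1.4] w 18.9
shift [425.4  45.1  40. ] rotvec [-0.005 -1.778  0.003]
```

View pics/z14.png

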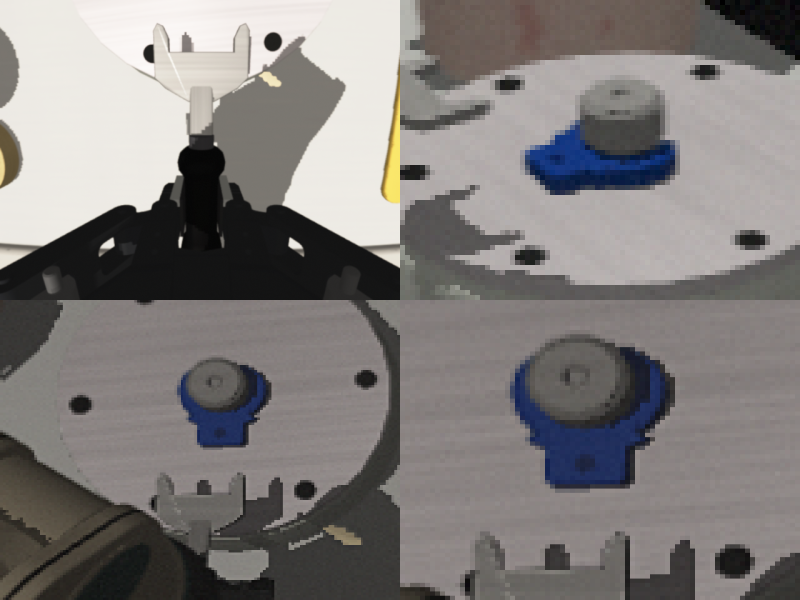

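The clip stays on the spindle after the fork leaves, with its head centred in the ring. Now I carry the tool back to the board.

```bash

python3 -m jog '[{"x":30,"y":-20,"z":2,"ax":0,"ay":-0.14,"az":0,"grip":5},{"x":65,"y":-25,"z":6,"ax":0,"ay":-0.28,"az":0,"grip":5},{"x":100,"y":-25,"z":10,"ax":0,"ay":-0.42,"az":0,"grip":5},{"x":135,"y":-25,"z":14,"ax":0,"ay":-0.56,"az":0,"grip":5},{"x":170,"y":-25,"z":18,"ax":0,"ay":-0.7,"az":0,"grip":5}]'; python3 -c "
from h import *
togo([469,-300,160],0.21)"
```

```text
clock: 11.65
eef_pos: [445.3, -46.4, 158.4]
tool_rot: [-1.57, -0.0, -0.862]
force: [-0.4, 0.6, -2.0]
width: 18.7
clock 11.65 at [445.3 -46.4 158.4] [-1.57  -0.    -0.862] F [-0.4  0.6 -2. ] w 18.7
shift [ 207.9   -1.6 -147.1] rotvec [-0.000e+00 -1.072e+00  1.000e-03]
```

```bash

python3 -m jog '[{"x":26,"y":0,"z":-18,"ax":0,"ay":-0.14,"az":0,"grip":5},{"x":54,"y":0,"z":-36,"ax":0,"ay":-0.28,"az":0,"grip":5},{"x":80,"y":0,"z":-56,"ax":0,"ay":-0.42,"az":0,"grip":5},{"x":108,"y":0,"z":-76,"ax":0,"ay":-0.56,"az":0,"grip":5},{"x":135,"y":0,"z":-95,"ax":0,"ay":-0.7,"az":0,"grip":5}]'; python3 -c "
from h import *
togo([469,-300,90],0.21)"
```

```text
clock: 12.15
eef_pos: [459.9, -211.1, 158.2]
tool_rot: [-1.571, -0.0, -0.163]
force: [0.6, 0.0, -3.2]
width: 18.7
clock 12.15 at [ 459.9 -211.1  158.2] [-1.571 -0.    -0.163] F [ 0.6  0.  -3.2] w 18.7
shift [ 23.4  68.2 -86.3] rotvec [-0.    -0.373  0.   ]
```

```bash

python3 -m jog '[{"x":8,"y":15,"z":-28,"ax":0,"ay":-0.14,"az":0,"grip":5},{"x":16,"y":35,"z":-58,"ax":0,"ay":-0.28,"az":0,"grip":5},{"x":23,"y":60,"z":-86,"ax":0,"ay":-0.373,"az":0,"grip":5},{"x":23,"y":90,"z":-86,"ax":0,"ay":-0.373,"az":0,"grip":5},{"x":23,"y":110,"z":-86,"ax":0,"ay":-0.373,"az":0,"grip":5}]'; python3 -m jog '[{"x":0,"y":0,"z":0,"ax":0,"ay":0,"az":0,"grip":5}]';python3 -c "
from h import *
togo([469,-300,27.5],0.21)"
```

```text
clock: 12.65
eef_pos: [467.1, -299.3, 46.3]
tool_rot: [-1.57, 0.001, 0.202]
force: [0.3, 0.4, -2.2]
width: 18.6
clock: 12.75
eef_pos: [466.1, -297.2, 45.6]
tool_rot: [-1.566, 0.004, 0.204]
force: [-0.4, 0.5, -1.8]
width: 18.4
clock 12.75 at [ 466.1 -297.2   45.6] [-1.566  0.004  0.204] F [-0.4  0.5 -1.8] w 18.4
shift [ 2.4 18.1 -3.4] rotvec [-0.004 -0.006 -0.004]
```

```bash

python3 -m jog '[{"x":0,"y":6,"z":0,"ax":0,"ay":0,"az":0,"grip":5},{"x":0,"y":12,"z":0,"ax":0,"ay":0,"az":0,"grip":5},{"x":0,"y":16,"z":0,"ax":0,"ay":0,"az":0,"grip":5},{"x":0,"y":16,"z":0,"ax":0,"ay":0,"az":0,"grip":5},{"x":0,"y":16,"z":0,"ax":0,"ay":0,"az":0,"grip":5}]';python3 -c "
from h import *
togo([469,-300,27.5],0.21)"
```

```text
clock: 13.25
eef_pos: [468.5, -298.2, 33.1]
tool_rot: [-1.571, -0.0, 0.205]
force: [-1.7, -0.0, -2.0]
width: 18.9
clock 13.25 at [ 468.5 -298.2   33.1] [-1.571 -0.     0.205] F [-1.7 -0.  -2. ] w 18.9
shift [ 0.2  5.6 -1.9] rotvec [ 0.    -0.005  0.   ]
```

```bash

python3 -m jog '[{"x":0,"y":2,"z":0,"ax":0,"ay":0,"az":0,"grip":5},{"x":0,"y":4,"z":0,"ax":0,"ay":0,"az":0,"grip":5},{"x":0,"y":5,"z":0,"ax":0,"ay":0,"az":0,"grip":5},{"x":0,"y":5,"z":0,"ax":0,"ay":0,"az":0,"grip":5}]'
```

```text
clock: 13.65
eef_pos: [468.2, -298.2, 27.6]
tool_rot: [-1.571, 0.0, 0.205]
force: [-0.8, 0.6, -1.7]
width: 18.9
```

```bash

python3 -m jog '[{"x":0,"y":1,"z":0,"ax":0,"ay":0,"az":0,"grip":5},{"x":0,"y":1,"z":0,"ax":0,"ay":0,"az":0,"grip":5}]'
```

```text
clock: 13.85
eef_pos: [468.2, -298.2, 27.5]
tool_rot: [-1.571, -0.0, 0.205]
force: [-0.9, 1.0, 6.2]
width: 19.1
```

The tool touches the board (6 N up), so I release.

```bash

python3 -m jog '[{"x":0,"y":0.5,"z":0,"ax":0,"ay":0,"az":0,"grip":50},{"x":0,"y":0.5,"z":0,"ax":0,"ay":0,"az":0,"grip":50},{"x":0,"y":0,"z":0,"ax":0,"ay":0,"az":0,"grip":50},{"x":0,"y":-10,"z":0,"ax":0,"ay":0,"az":0,"grip":50},{"x":0,"y":-40,"z":0,"ax":0,"ay":0,"az":0,"grip":50}]'
python3 -m jog '[{"x":0,"y":-45,"z":0,"ax":0,"ay":0,"az":0,"grip":60},{"x":0,"y":-80,"z":-30,"ax":0,"ay":0,"az":0,"grip":60},{"x":0,"y":-100,"z":-60,"ax":0,"ay":0,"az":0,"grip":60},{"x":0,"y":-100,"z":-60,"ax":0,"ay":0,"az":0,"grip":60},{"x":0,"y":-100,"z":-60,"ax":0,"ay":0,"az":0,"grip":60}]'
python3 -c "
from h import *
for n in('wrist','scene','top'): snap(n,15)
a=load('wrist15')['color'];b=load('scene15')['color'];c=load('top15')['color'];e=c[195:265,160:240]
r=lambda i:cv2.resize(i,(400,300),interpolation=3)
cv2.imwrite('pics/z15.png',np.vstack([np.hstack([r(a),r(b)]),np.hstack([r(c),r(e)])])[:,:,::-1])
d=load('top15');b=cv2.inRange(hsv(d),(105,110,40),(125,255,255));c=max(cv2.findContours(b,0,1)[0],key=cv2.contourArea)[:,0]
P=plane(d,c,75);print('clip',P.min(0).round(1),P.max(0).round(1))
d=load('wrist15');V=hsv(d)[:,:,2]
for r in range(120,236,12):
    x=np.nonzero(V[r,290:370]<45)[0]+290
    if len(x): print(r,plane(d,[(x.min()+x.max())/2,r],29)[0].round(1))
togo([470,-300,160],.2)"
```

```text
clock: 14.35
eef_pos: [466.6, -297.2, 65.5]
tool_rot: [-1.567, 0.004, 0.205]
force: [-0.0, 0.7, -1.1]
width: 50.2
clock: 14.85
eef_pos: [480.2, -357.4, 167.5]
tool_rot: [-1.571, -0.001, 0.204]
force: [0.5, 0.2, -0.7]
width: 60.0
clip [562.2  94.5  75. ] [622.5 151.2  75. ]
120 [ 464.2 -278.4   29. ]
132 [ 466.2 -286.3   29. ]
144 [ 467.8 -294.4   29. ]
156 [ 469.2 -302.8   29. ]
168 [ 470.9 -311.1   29. ]
180 [ 472.7 -319.6   29. ]
192 [ 474.8 -328.1   29. ]
204 [ 475.9 -336.9   29. ]
216 [ 478.1 -345.7   29. ]
228 [ 476.6 -355.4   29. ]
clock 15.0 at [ 479.8 -355.1  165.7] [-1.568e+00  1.000e-03  2.060e-01] F [-0.1  0.8 -0.3] w 60.0
shift [ 1.7  5.8 55.9] rotvec [-0.003  0.006 -0.001]
```

View pics/z15.png

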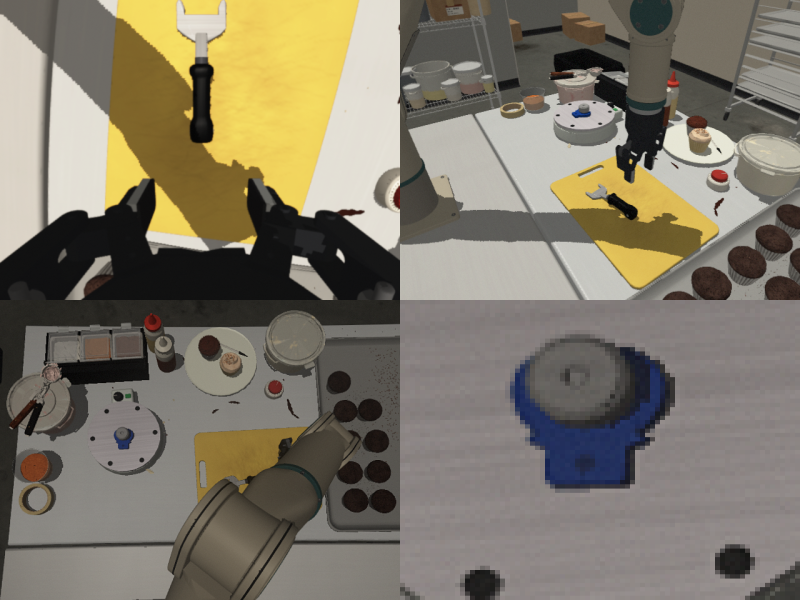

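Final check: the clip ring is about 58.6 mm wide, the same as when free, so the arms are closed. Its side centre is y = 122.9 against about 123 for the spindle. Its bore is about 1 mm past the axis, which is the bore's play. The tool lies flat on the board and the gripper is clear, so I hand in.

```bash
python3 -c "
from cell import *
print(finish_job())"
```

```text
the job is handed in; nothing more can be done
None
```

I snapped the clip home on the spindle with the fork, laid the tool back flat on the board and let go, then handed the job in at about 15 s of the 61 s. No verdict is reported.

- **Push:** I caught the clip's tail squarely in the slot and turned it onto the spindle line. The highest force I read was about 10 N. The clip then jumped ahead of the fork by itself, and a gentle nudge met a firm stop at about 5 N. In the pictures the gripper stayed well behind the clip throughout.
- **Clip at the end:** it did not move after the fork left, and the ring was back to its free width, so the arms look closed. It was sideways on the axis to within about 0.5 mm and about 1 mm past it along the push. That fits the 1 mm play in the bore, but one top-camera pixel is about 1.9 mm, so the centring is only known roughly.
- **Tool at the end:** it touched the board at the same height it was picked up from and lay flat on it, with the middle of the handle near (470, -310) mm and the gripper well clear.
- **Disagreement:** the top and wrist cameras differed by about 3 mm in absolute position. They agreed to about 1 mm on the clip relative to the spindle, which is what I worked from.

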